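# Lay the brush and the long bracket in the board-service kit tray

## Robot

A 6-joint arm with a two-finger parallel gripper is mounted at the origin on the work surface. World frame = base frame: x ahead of the robot, y to its left, z up, the work surface at z = 0. Lengths are in m, angles in rad, forces in N, time in s.
With the tool pointing down it reaches from about 0.35 to 0.925 m from the base axis. Payload 6.4 kg.
Tool frame: the origin (TCP) lies midway between the tips of the shut fingers; the grasp point (between the pads) lies 19 mm behind it; z points along the fingers, x is the direction in which the jaws open and shut, and the axes are right-handed (so a half turn about z gives the same grasp; the last joint's range is limited). The gripper opens to 85 mm and grips with 20 to 120 N. Pads are 22 mm wide; open, the fingers measure 114 mm over their backs; the gripper's body (76 mm by 85 mm) begins 54 mm behind the grasp point. The pads swing forward as they close: fully open they stand 13 mm farther back than shut.
Start: joints at [0.928, 0.245, 1.558, -0, 1.339, -0.174], TCP at [0.294, 0.58, 0.231] pointing down, gripper open.
Joint ranges: [-3.13, 3.13], [-1.02, 2.26], [0.13, 2.54], [-0.95, 4.09], [0.21, 2.88], [-2.74, 2.74]. Speed limits (rad/s): [2.57, 2.57, 3.14, 3.14, 3.14, 3.14].

## Interface

Orientations are given as a rotation vector (axis times angle).
In Python, from bench import * gives the robot as it stands.
- The arm moves only by the shell command python3 -m handwheel 'ROWS' [FORCE]. ROWS is JSON, a list of rows, each an object with "offset": the shift along the tool's x, y, z in m, a list of three; "spin": the turn about the tool's z in degrees; "grip": the opening, from 0 (shut) to 1 (fully open). In form: [{"offset": [dx, dy, dz], "spin": spin, "grip": grip}, ...]. A call has 1 to 20 rows; each row is the pose to reach, as a shift and turn from the pose commanded when the call began, along the tool's axes at that moment; what a row does not reach only later rows make up. A row lasts 1/8 s, in which the tool goes at most 62.5 mm and 10.7 degrees, less where a joint would pass 70% of its speed; a pose out of reach is approached as far as the arm can. A call with a gripper value outside its range is refused whole. The fingers move at their own pace and stop on an object; FORCE is the grip in N (left out, the last holds). Time passes only in rows, so rows that repeat a pose let the fingers close. It gives the time, the measured TCP pose, the force and the opening at its end, in the units of the state.
- observe(): the state, without advancing time (a new reading comes with each control period).
- read_camera(name): name is "scene" or "top" or "wrist"; returns the picture (420x560x3 uint8, red, green, blue); there is no depth.
- calibration(name): a dict with "fovy" (degrees; the focal length in pixels is half the picture's height over the tangent of half this angle, whatever the lens; pixels are square), "cx", "cy" (the principal point, pixels), "extrinsics" (4x4, takes a point from camera to world coordinates). Camera axes: x right, y up, looking along -z (the intrinsics and any distortion apply to the point x, -y, -z); pixel columns grow to the right and rows downward; lengths in m; the calibration is good to about 2 mm. The wrist camera is an equidistant fisheye: a pixel r from the principal point sees the ray r / f radians off the axis. A picture is of the moment at which its call begins: read the wrist's pose just before it. calibration takes no time and is no camera call; for the wrist camera it gives the pose at the moment of the call.
- hand_in(): hands the job in, once; it reports no verdict.
The state is a dict: "time_s": time; "joint_pos": joint angles; "joint_velocities": joint speeds; "joint_torque": joint torques, N m; "ee_pos": TCP position; "tool_rot": TCP orientation; "ft_force": force on the tool from outside, world axes, zero at the start; "moment": the same for the moment, N m; "opening": opening from 0.0 (shut) to 1.0 (fully open).
Only numpy, scipy, OpenCV 4.12 (cv2) and the standard library are available. Lean on these libraries where they do the work, as an engineer would, in place of code of your own. Each camera call takes 0.05 s, during which the arm holds its last target. There are 200 camera calls.

## Task

Pack the kit tray for the next board rack: lay the cleaning brush in its long narrow compartment and the longer of the two flat brackets in the empty shorter, wider compartment. Each must lie flat on the tray's floor, lengthways in its compartment, and be let go.

Things in the scene. Friction and masses are not known exactly. Their poses are not given: they have to be found in the camera images.
- brush: Flat brush lying on the green mat, 150 mm long (own x): black handle 20 mm wide, 14 mm thick, x -75 to +17 mm; steel ferrule 28 mm wide to x +39; flat brown bristles 26 mm wide to +75. Origin: underside, middle of the length, where it is best gripped across the handle. 45 g. Either way round will do. A black-handled screwdriver nearby is not wanted.
- bracket: Longer flat aluminium bracket lying on the green mat: bar 110 mm long (own x), 34 mm wide (y), 10 mm thick (z), four dark holes in a row. Origin: centre of the underside. 95 g. Either way round will do. The shorter bracket nearby (60 mm, two holes, same width and thickness) is not wanted.
- brush_bay (a point): Centre of the floor of the tray's long narrow compartment, 174 mm long (point y), 44 mm wide (x). Axes are the tray's, z up. Fixed dark grey tray, lighter walls, 246 (x) by 266 mm (y), level on the mat, floor 4 mm thick, walls 12 mm above it, 3 mm thick. The long sides have walls only at their outer 22 mm: open between for fingers. Tray rim 45 mm from this centre in +x.
- bracket_bay (a point): Centre of the floor of the tray's empty shorter, wider compartment, 134 mm long (point x), 56 mm wide (y); 115 mm in -x and 60 mm in +y (tray axes) from brush_bay. Walls as there, open for fingers along the middle 90 mm of the long sides. A smaller third compartment, 125 mm away in -y, already holds a black connector 24 mm high.
Not all that is in view belongs to the job. What is shaped like the bracket but pink is not meant.

How it is judged:
By the outcome, as a careful person would: the job done as asked, in the order asked, and still so for the second after the job is handed in, with the robot touching nothing.
It also fails if it takes over 53 s, if anything falls off the work surface, if the arm or the gripper's body presses on something with over 40 N, if the wrist force passes 120 N, or if a joint passes its speed limit or range.

## Working session

There is one attempt and no reset: what is moved stays moved. The work goes in short steps, Python scripts to look and compute and a shell command to move; the robot and the scene stay as the last step left them, time stands still between calls to the robot, and variables do not carry over. Pictures are saved under pics/ and viewed, about 8 in all and at most 12, crops included, and the job is handed in when it is done.

```bash
ls; mkdir -p pics; python3 - <<'E'
from bench import *
import cv2,numpy as np
s=observe();print(s)
for n in("scene","top","wrist"):
    c=calibration(n);print(n,c)
    im=read_camera(n);cv2.imwrite(f"pics/{n}0.png",im[:,:,::-1])
E
```

```text
pics
{'time_s': 0.0, 'joint_pos': array([ 9.27887950e-01,  2.45809602e-01,  1.55902604e+00,  1.60157101e-05,
        1.33871372e+00, -1.74119131e-01]), 'joint_velocities': array([ 0.00043753, -0.00145207,  0.00077134, -0.00039512, -0.00164991,
        0.00031316]), 'joint_torque': array([ 1.66772239e-03, -4.29519510e+01, -3.26119995e+01, -1.60674413e-04,
        5.48574302e-03,  9.71193685e-06]), 'ee_pos': array([0.29333238, 0.57941492, 0.23017672]), 'tool_rot': array([ 2.67603627,  1.64438224, -0.00286625]), 'ft_force': array([-0.58009417,  1.39203932, -0.17799069]), 'moment': array([ 0.00906078, -0.00156509,  0.01522649]), 'opening': 0.9980553010359763}
scene {'fovy': 49.46373791811578, 'cx': 282.08052649840295, 'cy': 209.1127578447744, 'extrinsics': array([[-0.05115029, -0.64834632,  0.75962537,  1.23408893],
       [ 0.99847415, -0.01735071,  0.05242449,  0.02688036],
       [-0.02080918,  0.76114782,  0.64824453,  0.68604906],
       [ 0.        ,  0.        ,  0.        ,  1.        ]])}
top {'fovy': 48.40254752099632, 'cx': 277.5245429381722, 'cy': 205.04438172542768, 'extrinsics': array([[ 0.01685619,  0.99494397, -0.09900693,  0.34947013],
       [-0.99968116,  0.01490852, -0.02037907, -0.01696822],
       [-0.01879999,  0.09931888,  0.99487804,  1.15634659],
       [ 0.        ,  0.        ,  0.        ,  1.        ]])}
wrist {'fovy': 65.70646984690485, 'cx': 282.8353126948117, 'cy': 202.72414440823962, 'extrinsics': array([[ 0.45152829, -0.854482  , -0.25687101,  0.22674526],
       [ 0.89225475,  0.43179299,  0.1320465 ,  0.61237661],
       [-0.00191625, -0.28881711,  0.95738237,  0.37305158],
       [ 0.        ,  0.        ,  0.        ,  1.        ]])}
```

View pics/top0.png

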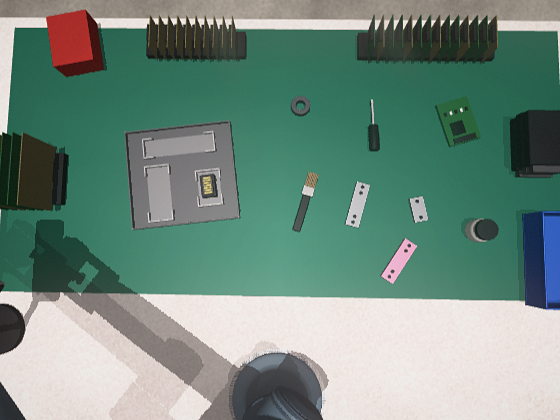

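View pics/scene0.png

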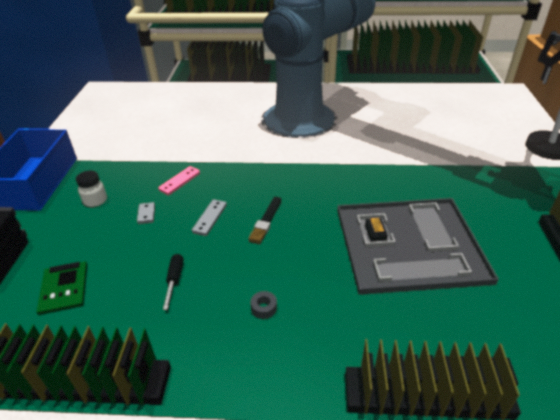

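Top view: the tray is at (183,175). Its long narrow bay is at (179,145), the wide bay at (159,193) and the connector at (208,185).
Candidates:
- **Brush:** the brush is at (305,200), with bristles, a ferrule and a black handle. The screwdriver is at (374,125), so it isn't the one.
- **Bracket:** the long grey bracket is at (357,204). The short one is at (419,208) and the pink one at (399,260), so neither fits.

Next I'll measure these and confirm with a crop.

```bash
cat > h.py <<'E'
from bench import *
import cv2,numpy as np
def rays(c,uv,fish=False):
    uv=np.atleast_2d(np.float64(uv)); f=210/np.tan(np.radians(c["fovy"])/2)
    d=(uv-[c["cx"],c["cy"]])/f
    if fish:
        r=np.linalg.norm(d,axis=1,keepdims=True)+1e-12
        d3=np.hstack([d/r*np.sin(r),np.cos(r)])
    else: d3=np.hstack([d,np.ones((len(d),1))])
    E=c["extrinsics"]; return E[:3,3],(d3*[1,-1,-1])@E[:3,:3].T
def plane(c,uv,z,fish=False):
    o,d=rays(c,uv,fish); return o+d*((z-o[2])/d[:,2])[:,None]
def rect(P):  # world xy points -> centre, long, short, angle of long axis deg
    (x,y),(w,h),a=cv2.minAreaRect(np.float32(P[:,:2]*1000))
    if w<h: w,h,a=h,w,a+90
    return np.round([x,y,w,h,(a+90)%180-90],1)
def blobs(mask,amin):
    cs,_=cv2.findContours(mask.astype(np.uint8),cv2.RETR_EXTERNAL,cv2.CHAIN_APPROX_NONE)
    return [k[:,0,:] for k in cs if cv2.contourArea(k)>amin]
E
python3 - <<'E'
from h import *
c=calibration("top");im=cv2.imread("pics/top0.png");
hsv=cv2.cvtColor(im,cv2.COLOR_BGR2HSV)
m=~((hsv[...,0]>65)&(hsv[...,0]<95)&(hsv[...,1]>100))
for k in blobs(m,60):
    u=k.mean(0)
    if 60<u[1]<285 and 90<u[0]<430: print("blob",u.round(),cv2.contourArea(k),rect(plane(c,k,.01)))
g=(hsv[...,1]<40)&(hsv[...,2]>125)
roi=np.zeros_like(g);roi[118:232,124:242]=1
for k in blobs(g&roi,200): print("bay",k.mean(0).round(),rect(plane(c,k,.008)))
for p in [(179,145),(159,193),(105+25,150)]: print(hsv[p[1],p[0]])
print([tuple(im[150,x]) for x in range(136,160,2)])
A=cv2.resize(im[115:235,120:245],None,fx=4,fy=4,interpolation=2)[:480]
B=cv2.resize(im[160:280,285:435],None,fx=2,fy=2,interpolation=2)
v=np.zeros((480,800,3),np.uint8);v[:480,:500]=A;v[:240,500:800]=B
cv2.imwrite("pics/crop1.png",v)
E
```

```text
blob [418. 209.] 341.5 [ 459.1 -338.    61.4   36.8   12.2]
blob [357. 204.] 594.5 [ 469.  -189.3  112.1   35.1  -15.2]
blob [305. 200.] 490.5 [474.3 -60.5 151.   28.4 -14.8]
blob [181. 175.] 10543.5 [537.6 248.4 270.5 250.8 -82.9]
blob [373. 126.] 234.0 [ 6.697e+02 -2.299e+02  1.304e+02  2.240e+01 -1.000e-01]
blob [300. 105.] 282.0 [ 7.162e+02 -4.580e+01  4.910e+01  4.530e+01  6.000e-01]
bay [185. 191.] [495.9 223.4 226.4 153.5 -83.3]
bay [171. 145.] [613.6 259.5 182.3  53.5 -82.7]
[170   5 156]
[  0   5 163]
[130   7 110]
[(np.uint8(108), np.uint8(107), np.uint8(107)), (np.uint8(109), np.uint8(107), np.uint8(107)), (np.uint8(110), np.uint8(107), np.uint8(108)), (np.uint8(118), np.uint8(116), np.uint8(117)), (np.uint8(64), np.uint8(67), np.uint8(66)), (np.uint8(154), np.uint8(153), np.uint8(157)), (np.uint8(150), np.uint8(149), np.uint8(153)), (np.uint8(151), np.uint8(150), np.uint8(152)), (np.uint8(152), np.uint8(149), np.uint8(153)), (np.uint8(153), np.uint8(151), np.uint8(154)), (np.uint8(151), np.uint8(150), np.uint8(153)), (np.uint8(153), np.uint8(152), np.uint8(155))]
```

View pics/crop1.png

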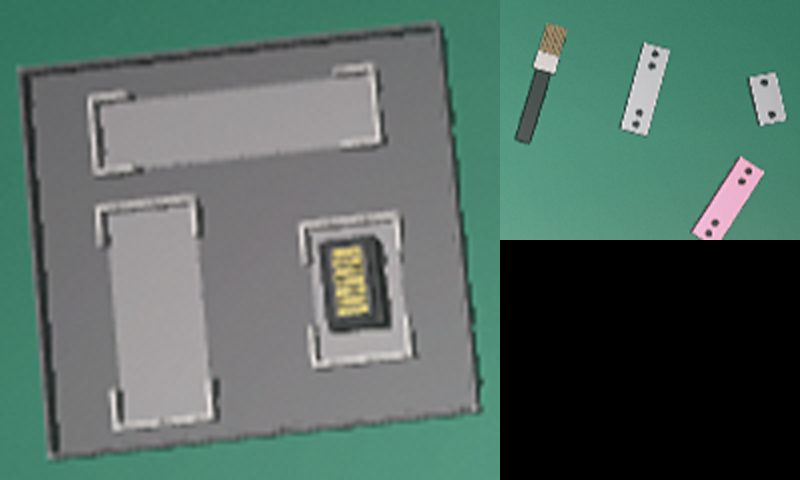

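The crop confirms it. At (545,80) there is a brush with bristles and a ferrule; at (645,88) is the grey four-hole bracket, 112x35 mm measured. The pink one and the 61 mm two-hole one are excluded. Now I'll work out the hover move over the brush.

```bash
cat >> h.py <<'E'
from scipy.spatial.transform import Rotation as R
def go(x,y,z,jaw):
    s=observe(); M=R.from_rotvec(s["tool_rot"]).as_matrix()
    th=np.degrees(np.arctan2(M[1,0],M[0,0]))
    sp=(th-jaw+90)%180-90
    print("t",round(s["time_s"],2),"at",s["ee_pos"].round(4),"jaw",th.round(1),"F",s["ft_force"].round(1),"open",round(s["opening"],3))
    print("offset",(M.T@(np.array([x,y,z])-s["ee_pos"])).round(4),"spin",sp.round(1))
E
python3 -c "
from h import *
go(.4743,-.0605,.15,75.2)"
```

```text
t 0.15 at [0.2934 0.5795 0.2304] jaw 63.1 F [ 0.2 -0.3 -0.6] open 1.001
offset [-0.4891  0.4506  0.081 ] spin -12.1
```

```bash
python3 -m handwheel '[{"offset":[-0.1,0.09,0],"spin":-2,"grip":1},{"offset":[-0.489,0.45,0.08],"spin":-12,"grip":0.6},{"offset":[-0.489,0.45,0.08],"spin":-12,"grip":0.6},{"offset":[-0.489,0.45,0.08],"spin":-12,"grip":0.6},{"offset":[-0.489,0.45,0.08],"spin":-12,"grip":0.6},{"offset":[-0.489,0.45,0.08],"spin":-12,"grip":0.6},{"offset":[-0.489,0.45,0.08],"spin":-12,"grip":0.6},{"offset":[-0.489,0.45,0.08],"spin":-12,"grip":0.6},{"offset":[-0.489,0.45,0.08],"spin":-12,"grip":0.6},{"offset":[-0.489,0.45,0.08],"spin":-12,"grip":0.6},{"offset":[-0.489,0.45,0.08],"spin":-12,"grip":0.6},{"offset":[-0.489,0.45,0.08],"spin":-12,"grip":0.6},{"offset":[-0.489,0.45,0.08],"spin":-12,"grip":0.6},{"offset":[-0.489,0.45,0.08],"spin":-12,"grip":0.6},{"offset":[-0.489,0.45,0.08],"spin":-12,"grip":0.6},{"offset":[-0.489,0.45,0.08],"spin":-12,"grip":0.6}]'
python3 - <<'E'
from h import *
c=calibration("wrist");im=read_camera("wrist")[:,:,::-1].copy();cv2.imwrite("pics/w1.png",im)
hsv=cv2.cvtColor(im,cv2.COLOR_BGR2HSV)
m=~((hsv[...,0]>65)&(hsv[...,0]<95)&(hsv[...,1]>100))
for k in blobs(m,300): print("blob",k.mean(0).round(),cv2.contourArea(k),rect(plane(c,k,.008,True)))
go(.4743,-.0605,.15,75.2)
E
```

```text
time_s: 2.15
ee_pos: [0.4742, -0.0591, 0.1514]
tool_rot: [2.489, 1.917, 0.0]
ft_force: [-0.6, -0.6, -1.3]
opening: 0.597
blob [267. 360.] 54902.0 [ 772.3 -165.4 1388.8  515.4   76.1]
blob [ 48. 237.] 1182.5 [ 456.4 -341.    62.3   44.7   12.2]
blob [152. 213.] 3603.0 [ 466.7 -192.   113.5   38.5  -15.2]
blob [280. 186.] 3785.5 [472.4 -61.8 152.8  29.6 -15.8]
blob [ 41. 119.] 2746.0 [ 330.5 -292.1  114.    44.3  -33. ]
blob [506. 179.] 21849.5 [544.6 205.2 257.4 188.7   7.2]
blob [40. 20.] 3285.5 [ 234.3 -271.4  169.1   80.7   59.4]
t 2.2 at [ 0.4742 -0.0592  0.1514] jaw 75.2 F [-0.2  0.7 -0.6] open 0.602
offset [-0.0012  0.0004  0.0014] spin -0.0
```

View pics/w1.png

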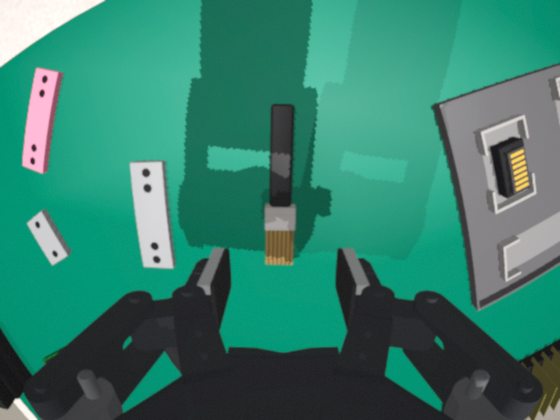

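The wrist view shows the brush at (280,186), with the handle at rows 105–205 between the jaws. It measures (472.4,-61.8), which agrees with the top view to about 2 mm. Going down to grip it.

```bash
python3 -m handwheel '[{"offset":[-0.002,-0.002,0.06],"spin":0,"grip":0.6},{"offset":[-0.002,-0.002,0.11],"spin":0,"grip":0.6},{"offset":[-0.002,-0.002,0.135],"spin":0,"grip":0.6},{"offset":[-0.002,-0.002,0.148],"spin":0,"grip":0.6},{"offset":[-0.002,-0.002,0.148],"spin":0,"grip":0.6},{"offset":[-0.002,-0.002,0.148],"spin":0,"grip":0},{"offset":[-0.002,-0.002,0.148],"spin":0,"grip":0},{"offset":[-0.002,-0.002,0.148],"spin":0,"grip":0},{"offset":[-0.002,-0.002,0.148],"spin":0,"grip":0},{"offset":[-0.002,-0.002,0.148],"spin":0,"grip":0},{"offset":[-0.002,-0.002,0.148],"spin":0,"grip":0}]' 40
python3 -m handwheel '[{"offset":[0,0,-0.03],"spin":0,"grip":0},{"offset":[0,0,-0.08],"spin":0,"grip":0},{"offset":[0,0,-0.10],"spin":0,"grip":0},{"offset":[0,0,-0.10],"spin":0,"grip":0}]'
python3 -c "
from h import *
go(.6145,.258,.10,7.2)"
```

```text
time_s: 3.58
ee_pos: [0.4731, -0.0616, 0.0048]
tool_rot: [2.488, 1.914, 0.002]
ft_force: [-0.6, 0.7, 7.0]
opening: 0.22
time_s: 4.08
ee_pos: [0.4731, -0.0616, 0.1052]
tool_rot: [2.487, 1.913, 0.004]
ft_force: [0.0, -0.1, -0.2]
opening: 0.221
t 4.08 at [ 0.4731 -0.0616  0.1052] jaw 75.1 F [ 0.  -0.1 -0.2] open 0.221
offset [0.3452 0.0548 0.0053] spin 67.9
```

```bash
python3 -m handwheel '[{"offset":[0.02,0.003,0],"spin":6,"grip":0},{"offset":[0.06,0.01,0],"spin":15,"grip":0},{"offset":[0.11,0.018,0],"spin":25,"grip":0},{"offset":[0.16,0.026,0],"spin":34,"grip":0},{"offset":[0.21,0.034,0],"spin":43,"grip":0},{"offset":[0.26,0.042,0],"spin":52,"grip":0},{"offset":[0.31,0.05,0],"spin":60,"grip":0},{"offset":[0.335,0.053,0],"spin":65,"grip":0},{"offset":[0.345,0.055,0],"spin":68,"grip":0},{"offset":[0.345,0.055,0],"spin":68,"grip":0},{"offset":[0.345,0.055,0],"spin":68,"grip":0}]'
python3 - <<'E'
from h import *
c=calibration("wrist");im=read_camera("wrist")[:,:,::-1].copy();cv2.imwrite("pics/w2.png",im)
ct=calibration("top");it=read_camera("top")[:,:,::-1].copy();cv2.imwrite("pics/t2.png",it)
go(.6145,.258,.10,7.2)
E
```

```text
time_s: 5.45
ee_pos: [0.6126, 0.2576, 0.102]
tool_rot: [3.135, 0.196, -0.003]
ft_force: [1.1, 1.0, -0.3]
opening: 0.218
t 5.55 at [0.6129 0.2575 0.1027] jaw 7.1 F [ 0.5 -0.3 -0.8] open 0.22
offset [ 0.0016 -0.0003  0.0027] spin -0.1
```

View pics/w2.png

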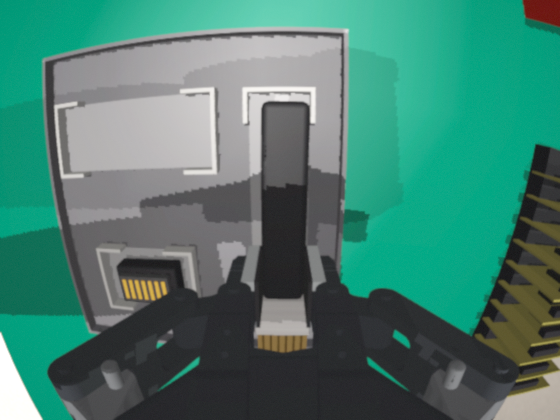

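The wrist view shows the brush held parallel above the bay, with the handle end at (285,102) and the far end wall of the bay at columns 244–315, row 89. Checking the corners numerically.

```bash
python3 - <<'E'
from h import *
c=calibration("wrist")
a=np.radians(7.1);T=np.array([[np.cos(a),np.sin(a)],[-np.sin(a),np.cos(a)]]) # world->tray
def show(n,uv,z):
    P=plane(c,uv,z,True)[:,:2]; print(n,(P*1000).round(1).tolist(),"tray rel brush_bay guess",((P-[.6145,.258])@T.T*1000).round(1).tolist())
show("brush bay end outer corners (exp +-25,+90)",[(243,89),(316,89)],.017)
show("bracket bay outer corners (exp -115-70,60+31),(..-45,91),(-45,29),(-185,29)",[(54,105),(215,88),(217,173),(63,178)],.017)
show("tray corners (exp 45)",[(44,60),(348,30)],.010)
show("handle end (exp 0,75)",[(262,102),(308,102)],.1145)
E
```

```text
brush bay end outer corners (exp +-25,+90) [[573.6, 339.8], [623.8, 345.9]] tray rel brush_bay guess [[-30.5, 86.2], [20.1, 86.1]]
bracket bay outer corners (exp -115-70,60+31),(..-45,91),(-45,29),(-185,29) [[412.9, 321.8], [553.8, 338.8], [561.0, 278.0], [423.0, 260.0]] tray rel brush_bay guess [[-192.2, 88.2], [-50.3, 87.7], [-50.6, 26.4], [-189.7, 25.7]]
tray corners (exp 45) [[390.7, 361.6], [641.9, 394.1]] tray rel brush_bay guess [[-209.3, 130.5], [44.0, 131.7]]
handle end (exp 0,75) [[594.2, 331.2], [612.4, 333.5]] tray rel brush_bay guess [[-11.0, 75.1], [7.2, 75.2]]
```

Both views put the bay about 3–5 mm in −x and 2–4 mm in −y from my guess. I'll aim at (.611,.255) and lower.

```bash
python3 -m handwheel '[{"offset":[-0.0025,0.002,0.02],"spin":0,"grip":0},{"offset":[-0.0025,0.002,0.05],"spin":0,"grip":0},{"offset":[-0.0025,0.002,0.075],"spin":0,"grip":0},{"offset":[-0.0025,0.002,0.087],"spin":0,"grip":0},{"offset":[-0.0025,0.002,0.093],"spin":0,"grip":0},{"offset":[-0.0025,0.002,0.093],"spin":0,"grip":0},{"offset":[-0.0025,0.002,0.093],"spin":0,"grip":0}]'
python3 -c "
from h import *
go(.611,.255,.0088,7.1)"
```

```text
time_s: 6.42
ee_pos: [0.612, 0.2562, 0.0114]
tool_rot: [-3.135, -0.196, -0.003]
ft_force: [-0.6, 0.2, -0.5]
opening: 0.223
t 6.42 at [0.612  0.2562 0.0114] jaw 7.1 F [-0.6  0.2 -0.5] open 0.223
offset [-0.0011  0.001   0.0026] spin 0.0
```

```bash
python3 -m handwheel '[{"offset":[-0.001,0.001,0.0015],"spin":0,"grip":0},{"offset":[-0.001,0.001,0.0025],"spin":0,"grip":0},{"offset":[-0.001,0.001,0.0025],"spin":0,"grip":0},{"offset":[-0.001,0.001,0.0025],"spin":0,"grip":0}]'
python3 -m handwheel '[{"offset":[0,0,0],"spin":0,"grip":0.45},{"offset":[0,0,0],"spin":0,"grip":0.45},{"offset":[0,0,0],"spin":0,"grip":0.45},{"offset":[0,0,-0.02],"spin":0,"grip":0.45},{"offset":[0,0,-0.07],"spin":0,"grip":0.45},{"offset":[0,0,-0.12],"spin":0,"grip":0.45},{"offset":[0,0,-0.12],"spin":0,"grip":0.45}]'
python3 - <<'E'
from h import *
c=calibration("wrist");im=read_camera("wrist")[:,:,::-1].copy();cv2.imwrite("pics/w3.png",im)
go(.468,-.1905,.12,74.8)
E
```

```text
time_s: 6.92
ee_pos: [0.6106, 0.2549, 0.0089]
tool_rot: [3.135, 0.196, 0.001]
ft_force: [-2.6, -1.3, 5.2]
opening: 0.221
time_s: 7.8
ee_pos: [0.6142, 0.2559, 0.1356]
tool_rot: [-3.133, -0.196, -0.019]
ft_force: [0.0, -0.9, 0.6]
opening: 0.452
t 7.85 at [0.6123 0.2554 0.1321] jaw 7.1 F [-1.   0.  -1.1] open 0.452
offset [-0.1987  0.4245  0.0105] spin -67.7
```

View pics/w3.png

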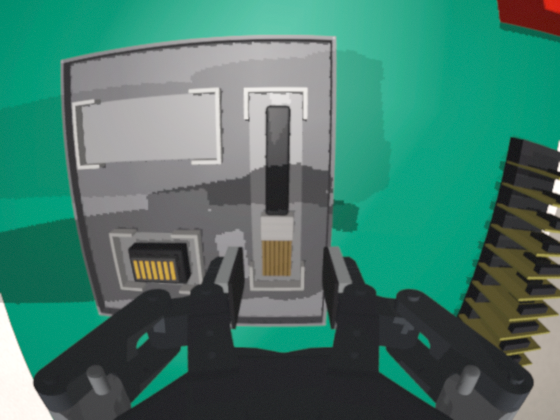

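The wrist view shows the brush lying inside the narrow bay (handle end (278,107), bristles end (277,276)), clear of all the walls. Next the bracket.

```bash
python3 -m handwheel '[{"offset":[-0.02,0.04,0.002],"spin":-8,"grip":0.75},{"offset":[-0.05,0.1,0.005],"spin":-18,"grip":0.75},{"offset":[-0.198,0.424,0.01],"spin":-67.5,"grip":0.75},{"offset":[-0.198,0.424,0.01],"spin":-67.5,"grip":0.75},{"offset":[-0.198,0.424,0.01],"spin":-67.5,"grip":0.75},{"offset":[-0.198,0.424,0.01],"spin":-67.5,"grip":0.75},{"offset":[-0.198,0.424,0.01],"spin":-67.5,"grip":0.75},{"offset":[-0.198,0.424,0.01],"spin":-67.5,"grip":0.75},{"offset":[-0.198,0.424,0.01],"spin":-67.5,"grip":0.75},{"offset":[-0.198,0.424,0.01],"spin":-67.5,"grip":0.75},{"offset":[-0.198,0.424,0.01],"spin":-67.5,"grip":0.75},{"offset":[-0.198,0.424,0.01],"spin":-67.5,"grip":0.75}]'
python3 - <<'E'
from h import *
c=calibration("wrist");im=read_camera("wrist")[:,:,::-1].copy();cv2.imwrite("pics/w4.png",im)
hsv=cv2.cvtColor(im,cv2.COLOR_BGR2HSV)
m=~((hsv[...,0]>65)&(hsv[...,0]<95)&(hsv[...,1]>100))
for k in blobs(m,900): print("blob",k.mean(0).round(),rect(plane(c,k,.009,True)))
go(.468,-.1905,.004,74.8)
E
```

```text
time_s: 9.35
ee_pos: [0.4668, -0.1891, 0.1176]
tool_rot: [-2.496, -1.907, 0.0]
ft_force: [-0.1, -0.3, 0.8]
opening: 0.75
blob [272. 359.] [ 719.8 -281.6 1217.8  449.8   75.6]
blob [122. 232.] [ 456.5 -340.1   61.8   40.9   12. ]
blob [ 11. 222.] [ 420.3 -484.3   87.6   51.7  -36.9]
blob [281. 197.] [ 466.3 -191.4  111.5   35.5  -15.2]
blob [123.  79.] [ 330.  -291.2  113.    40.2  -32.9]
blob [32. 18.] [ 219.6 -364.4  117.1   67.7   81.2]
t 9.4 at [ 0.4668 -0.1893  0.1177] jaw 74.8 F [-0.4 -0.7  0.3] open 0.751
offset [-0.0009  0.0015  0.1137] spin -0.0
```

View pics/w4.png

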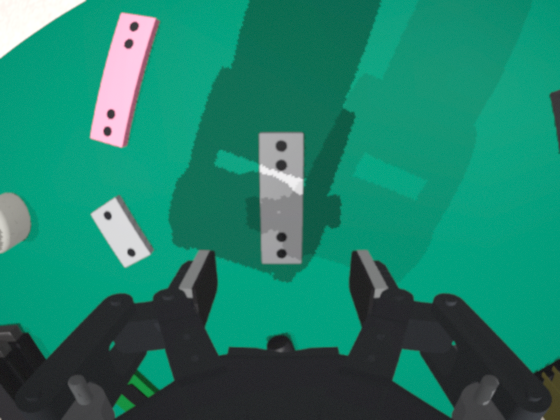

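The wrist view shows the grey four-hole bracket centred between the jaws at (281,197), measured 111x35 mm, with the short one at (122,232) and the pink one at (123,79). Going down to grip it.

```bash
python3 -m handwheel '[{"offset":[-0.001,0.001,0.05],"spin":0,"grip":0.75},{"offset":[-0.001,0.001,0.09],"spin":0,"grip":0.75},{"offset":[-0.001,0.001,0.11],"spin":0,"grip":0.75},{"offset":[-0.001,0.001,0.1155],"spin":0,"grip":0.75},{"offset":[-0.001,0.001,0.1155],"spin":0,"grip":0.75},{"offset":[-0.001,0.001,0.1155],"spin":0,"grip":0.2},{"offset":[-0.001,0.001,0.1155],"spin":0,"grip":0},{"offset":[-0.001,0.001,0.1155],"spin":0,"grip":0},{"offset":[-0.001,0.001,0.1155],"spin":0,"grip":0},{"offset":[-0.001,0.001,0.1155],"spin":0,"grip":0}]' 60
python3 -m handwheel '[{"offset":[0,0,-0.02],"spin":0,"grip":0},{"offset":[0,0,-0.06],"spin":0,"grip":0},{"offset":[0,0,-0.09],"spin":0,"grip":0},{"offset":[0,0,-0.10],"spin":0,"grip":0},{"offset":[0,0,-0.10],"spin":0,"grip":0},{"offset":[0,0,-0.10],"spin":0,"grip":0}]'
python3 -c "
from h import *
go(.489,.300,.10,97.1)"
```

```text
time_s: 10.65
ee_pos: [0.4682, -0.1923, 0.0037]
tool_rot: [2.497, 1.903, 0.001]
ft_force: [-1.0, 1.1, 6.5]
opening: 0.375
time_s: 11.4
ee_pos: [0.4663, -0.1911, 0.1008]
tool_rot: [-2.496, -1.903, 0.001]
ft_force: [-0.0, -0.5, -1.5]
opening: 0.376
t 11.4 at [ 0.4663 -0.1911  0.1008] jaw 74.6 F [-0.  -0.5 -1.5] open 0.376
offset [ 0.4795 -0.1082  0.0015] spin -22.5
```

```bash
python3 -m handwheel '[{"offset":[0.02,-0.005,0],"spin":-1,"grip":0},{"offset":[0.06,-0.014,0],"spin":-3,"grip":0},{"offset":[0.1,-0.023,0],"spin":-5,"grip":0},{"offset":[0.145,-0.033,0],"spin":-7,"grip":0},{"offset":[0.19,-0.043,0],"spin":-9,"grip":0},{"offset":[0.235,-0.053,0],"spin":-11,"grip":0},{"offset":[0.28,-0.063,0],"spin":-13,"grip":0},{"offset":[0.325,-0.073,0],"spin":-15,"grip":0},{"offset":[0.37,-0.083,0],"spin":-17,"grip":0},{"offset":[0.41,-0.092,0],"spin":-19,"grip":0},{"offset":[0.445,-0.1,0],"spin":-21,"grip":0},{"offset":[0.468,-0.106,0],"spin":-22,"grip":0},{"offset":[0.479,-0.108,0],"spin":-22.5,"grip":0},{"offset":[0.479,-0.108,0],"spin":-22.5,"grip":0},{"offset":[0.479,-0.108,0],"spin":-22.5,"grip":0},{"offset":[0.479,-0.108,0],"spin":-22.5,"grip":0}]'
python3 - <<'E'
from h import *
im=read_camera("wrist")[:,:,::-1].copy();cv2.imwrite("pics/w5.png",im)
go(.489,.300,.10,97.1)
E
```

```text
time_s: 13.4
ee_pos: [0.49, 0.298, 0.1022]
tool_rot: [-2.08, -2.354, 0.0]
ft_force: [0.5, -0.6, -0.1]
opening: 0.374
t 13.45 at [0.49   0.2981 0.1023] jaw 97.1 F [ 0.   1.2 -1.5] open 0.378
offset [ 0.002  -0.0008  0.0023] spin -0.0
```

View pics/w5.png

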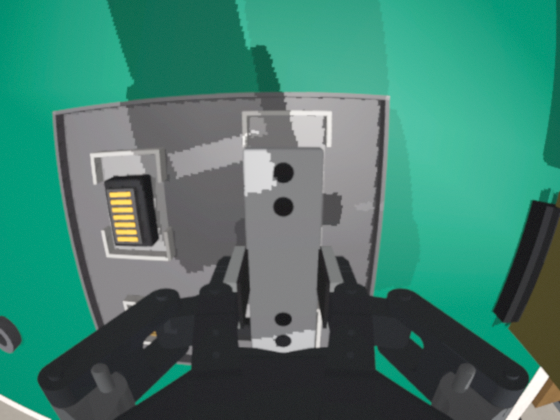

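The bracket hangs straight above the bay: its near end is at row 149, columns 245–324, and the end wall is at columns 243–331, row 113. Quick numeric check.

```bash
python3 - <<'E'
from h import *
c=calibration("wrist")
a=np.radians(7.1);T=np.array([[np.cos(a),np.sin(a)],[-np.sin(a),np.cos(a)]])
for n,uv,z in(("bay end exp x-70 y+-31",[(243,113),(331,113)],.017),("bracket end exp -55,+-17",[(245,149),(324,149)],.1085),("tray edges exp x -131",[(53,114),(388,96)],.012)):
    print(n,((plane(c,uv,z,True)[:,:2]-observe()["ee_pos"][:2])@T.T*1000).round(1).tolist())
E
```

```text
bay end exp x-70 y+-31 [[-71.1, -28.2], [-71.3, 33.1]]
bracket end exp -55,+-17 [[-57.3, -16.4], [-57.3, 17.0]]
tray edges exp x -131 [[-83.0, -195.3], [-85.6, 76.2]]
```

```bash
python3 -m handwheel '[{"offset":[0.002,0,0.02],"spin":0,"grip":0},{"offset":[0.002,0,0.05],"spin":0,"grip":0},{"offset":[0.002,0,0.075],"spin":0,"grip":0},{"offset":[0.002,0,0.087],"spin":0,"grip":0},{"offset":[0.002,0,0.092],"spin":0,"grip":0},{"offset":[0.002,0,0.092],"spin":0,"grip":0},{"offset":[0.002,0,0.092],"spin":0,"grip":0}]'
python3 -c "
from h import *
go(.489,.300,.0077,97.1)"
```

```text
time_s: 14.32
ee_pos: [0.4905, 0.3011, 0.0113]
tool_rot: [2.078, 2.355, 0.003]
ft_force: [-0.5, 0.3, -0.5]
opening: 0.378
t 14.32 at [0.4905 0.3011 0.0113] jaw 97.1 F [-0.5  0.3 -0.5] open 0.378
offset [-0.0009 -0.0016  0.0035] spin 0.0
```

```bash
python3 -m handwheel '[{"offset":[0,-0.001,0.002],"spin":0,"grip":0},{"offset":[0,-0.001,0.0035],"spin":0,"grip":0},{"offset":[0,-0.001,0.0035],"spin":0,"grip":0},{"offset":[0,-0.001,0.0035],"spin":0,"grip":0}]'
python3 -m handwheel '[{"offset":[0,0,0],"spin":0,"grip":0.6},{"offset":[0,0,0],"spin":0,"grip":0.6},{"offset":[0,0,0],"spin":0,"grip":0.6},{"offset":[0,0,-0.02],"spin":0,"grip":0.6},{"offset":[0,0,-0.07],"spin":0,"grip":0.6},{"offset":[0,0,-0.13],"spin":0,"grip":0.6},{"offset":[0,-0.05,-0.15],"spin":0,"grip":0.6},{"offset":[0,-0.10,-0.15],"spin":0,"grip":0.6},{"offset":[0,-0.10,-0.15],"spin":0,"grip":0.6},{"offset":[0,-0.10,-0.15],"spin":0,"grip":0.6},{"offset":[0,-0.10,-0.15],"spin":0,"grip":0.6}]'
python3 - <<'E'
from h import *
s=cv2.resize(read_camera("scene")[180:310,320:510,::-1],None,fx=3,fy=3,interpolation=2)
w=read_camera("wrist")[:,:,::-1]; w=cv2.resize(w,None,fx=.8,fy=.8)
v=np.zeros((600,800,3),np.uint8);v[:390,:570]=s;cv2.imwrite("pics/end_s.png",v[:390,:570]);cv2.imwrite("pics/end_w.png",w);go(0,0,0,0)
E
```

```text
time_s: 14.82
ee_pos: [0.4889, 0.3008, 0.0078]
tool_rot: [2.079, 2.356, -0.0]
ft_force: [-3.5, -1.5, 5.8]
opening: 0.373
time_s: 16.2
ee_pos: [0.3908, 0.2884, 0.1576]
tool_rot: [2.079, 2.354, 0.002]
ft_force: [0.6, -0.6, -0.3]
opening: 0.605
t 16.3 at [0.3904 0.2883 0.1571] jaw 97.1 F [ 0.8  0.4 -0. ] open 0.597
offset [-0.2378 -0.4232  0.1569] spin -82.9
```

View pics/end_s.png

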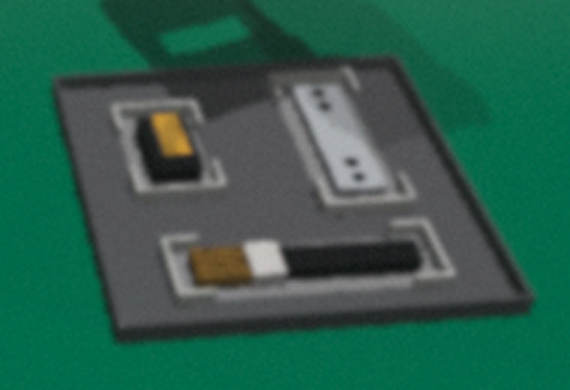

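View pics/end_w.png

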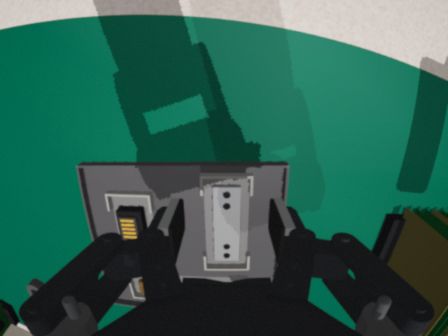

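Both views show the brush inside the narrow bay and the bracket inside the wide bay, clear of all walls, with the connector untouched. The arm is clear, so I'm handing in.

```bash
python3 -c "
from bench import *
print(hand_in())"
```

```text
the job is handed in; nothing more can be done
None
```

I packed the tray and handed it in: the brush first, in the long narrow compartment, then the longer grey four-hole bracket in the wider one. Both were let go and the arm was lifted clear. The robot clock read 16.3 s, against the 53 s limit.

- **Final pictures:** the scene view shows both parts lying flat and lengthways inside their compartment walls, with the connector undisturbed. The wrist view shows the same for the bracket, but the gripper hid most of the brush in that last picture. An earlier wrist picture, taken just after the brush was released, shows it clear of all four walls.
- **Forces:** the wrist force readings I took, at the end of each move, stayed at about 7 N or less (limit 120 N).
- **Disagreement:** the wrist and top cameras differed by about 2–4 mm on where the compartments are. I aimed between the two, within the 8–12 mm clearances.
- **Not measured:** I judged the final flatness by eye. At release, each part's height was within about 0.1 mm of what I expected for resting on the tray floor.

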